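# Roll two steel bars onto the marking line

### The job

At the goldsmith's bench, get the two round steel bars ready for marking: with the fingertips, push each one so that it rolls, not slides, over the rubber mat onto the brass line, and leave both lying still along the line, centred over it. Do not pick up or lift the bars, and leave everything else on the mat and the bench where it is.

Things in the scene. Friction and masses are not known exactly. Their poses are not given: they have to be found in the camera images.
- mat: Flat dark rubber mat on a thin plywood base, fixed to the bench, 300 mm (x) by 360 mm (y), 12 mm thick: its top is at z = 12 mm. Origin at the centre of its underside; x runs across the line (away from the robot, give or take its yaw), y along the line.
- line: Straight brass line on top of the mat, only marked (flush, nothing to feel), 4 mm wide and 340 mm long. Origin at its middle at mat-top height; y runs along the line, x square to it (away from the robot, give or take its yaw). It is parallel to the mat's y axis.
- thick_bar: Loose steel cylinder, diameter 36 mm, length 90 mm, about 0.7 kg, lying on the mat 30 to 75 mm to one side of the line, roughly parallel to it. Origin at its centre, 18 mm above the mat; x is its long axis, z is up at the start and turns as it rolls. A fingertip drawn over its top rolls it half as far as the fingertip goes; let go, it stops almost at once. A push on its side can jam or slide it.
- thin_bar: Loose steel cylinder, diameter 24 mm, length 90 mm, about 0.3 kg, lying on the mat in the other half along the line and on the opposite side of the line from the thick bar. Origin at its centre, 12 mm above the mat; axes as for the thick bar, and it rolls like it. Which bar lies nearer to the robot changes.
- bench_block: Bystander on the mat: square steel block 45 x 45 x 22 mm, origin at the centre of its underside. It stands near the mat's robot-side edge, on the other side of the line from the bar in that half.
- punch: Bystander on the mat: upright steel punch 20 mm in diameter, 52 mm tall, origin at the centre of its underside. It stands near the mat's far edge, on the other side of the line from the bar in that half.
- tin_a: Bystander: closed metal tin 66 mm in diameter, 55 mm tall, standing beside the mat; origin at the centre of its underside.
- tin_b: Bystander: like tin_a.
- dish: Bystander: shallow dark wooden dish 80 mm across, 22 mm tall, beside the mat; origin at the centre of its underside.
- hammer: Bystander: small hammer lying flat beside the mat.
There are look-alikes about, which are no part of the job. What is shaped like the thick_bar but brown, orange or purple is not meant.

How it is judged:
By the outcome, as a careful person would: the job done as asked, in the order asked, and still so for the second after the job is handed in, with the robot touching nothing.
It also fails if it takes over 58 s, if anything falls off the work surface, if the arm or the gripper's body presses on something with over 40 N, if the wrist force passes 120 N, or if a joint passes its speed limit or range.

### The arm

A 7-joint arm with a two-finger parallel gripper is mounted at the origin on the work surface. World frame = base frame: x ahead of the robot, y to its left, z up, the work surface at z = 0. Lengths are in m, angles in rad, forces in N, time in s.
With the tool pointing down it reaches from about 0.4 to 0.85 m from the base axis. Payload 10.4 kg.
Tool frame: the origin (TCP) lies between the finger pads; the fingertips stand 8 mm ahead of it and the grasp point (between the pads) lies 11 mm behind it; z points along the fingers, x is the direction in which the jaws open and shut, and the axes are right-handed (so a half turn about z gives the same grasp; the last joint's range is limited). The gripper opens to 87 mm and grips with 3 to 60 N. Pads are 19 mm wide; open, the fingers measure 117 mm over their backs; the gripper's body (75 mm by 190 mm) begins 51 mm behind the grasp point.
Start: joints at [1.249, 0.332, -0.065, 1.46, 0.022, 1.35, -0.088], TCP at [0.184, -0.597, 0.231] pointing down, gripper open.
Joint ranges: [-2.6, 2.6], [-0.5, 2.12], [-1.47, 1.34], [0.16, 2.42], [-1.27, 4.41], [0.06, 2.06], [-2.6, 2.6]. Speed limits (rad/s): [2.22, 2.22, 2.79, 2.79, 3.14, 3.14, 3.14].

### API

Orientations are given as a unit quaternion [x, y, z, w].
In Python, from bench import r, viewer gives the robot as it stands.
- The arm moves only by the tool apply_moves, never from a script. Its argument "increments" is a list of rows, each an object with "grip": the closure in counts, from 0 (fully open) to 255 (shut); "xyz": the shift along the tool's x, y, z in mm, a list of three; "rotation": the turn, a rotation vector about the tool's x, y, z in degrees, a list of three. A call has 1 to 5 rows; each row is the pose to reach, as a shift and turn from the pose measured when the call began, along the tool's axes at that moment; what a row does not reach only later rows make up. A row lasts 1/8 s, in which the tool goes at most 62.5 mm and 10.7 degrees, less where a joint would pass 70% of its speed; a pose out of reach is approached as far as the arm can. A call with a gripper value outside its range is refused whole. The fingers move at their own pace and stop on an object; "squeeze" is the grip in N (left out, the last holds). Time passes only in rows, so rows that repeat a pose let the fingers close. It gives the time, the measured TCP pose, the force and the opening at its end, in the units of the state.
- r.read_state(): the state, without advancing time (a new reading comes with each control period).
- viewer.camera(name): name is "scene" or "side" or "wrist"; returns a dict with "img" (420x560x3 uint8, blue, green, red), "range_z" (420x560 float32, m along the optical axis (not along the pixel's ray), 0 where there is no reading), "vertical_fov" (degrees; the focal length in pixels is half the picture's height over the tangent of half this angle, whatever the lens; pixels are square), "cx", "cy" (the principal point, pixels), "rvec" (rotation vector, rad) and "tvec" (3), from world to camera coordinates, as OpenCV has them. Camera axes: x right, y down, z forward; pixel columns grow to the right and rows downward; lengths in m; the calibration is good to about 2 mm. A picture is of the moment at which its call begins.
- r.close_job(): hands the job in, once; it reports no verdict.
The state is a dict: "time": time; "joint_positions": joint angles; "joint_vel": joint speeds; "joint_torque": joint torques, N m; "ee_pos": TCP position; "eef_rot": TCP orientation; "ft_force": force on the tool from outside, world axes, zero at the start; "torque": the same for the moment, N m; "width": finger opening in m.
Only numpy, scipy, OpenCV 4.12 (cv2) and the standard library are available. Lean on these libraries where they do the work, as an engineer would, in place of code of your own. Each camera call takes 0.05 s, during which the arm holds its last target.

## Working session

There is one attempt and no reset: what is moved stays moved. The work goes in short steps, Python scripts to look and compute and a tool call to move; the robot and the scene stay as the last step left them, time stands still between calls to the robot, and variables do not carry over. Pictures are saved under pics/ and viewed, and the job is handed in when it is done.

Besides the shell and the picture viewer there is one more tool, called after ">>>" as name(argument=value, ...), one argument or row to a line, values as JSON. apply_moves: Moves the arm, as the interface text tells. Its arguments: {"type":"object","properties":{"increments":{"type":"array","items":{"type":"object","properties":{"grip":{"type":"number"},"xyz":{"type":"array","items":{"type":"number"}},"rotation":{"type":"array","items":{"type":"number"}}}}},"squeeze":{"type":"number"}},"required":["increments"]}

```bash
ls; mkdir -p pics; cat > h.py <<'E'
import numpy as np, cv2
from scipy.spatial.transform import Rotation as R
from bench import r, viewer
def cam(n):
    c=viewer.camera(n); 
    c['f']=c['img'].shape[0]/2/np.tan(np.radians(c['vertical_fov'])/2)
    c['Rm']=cv2.Rodrigues(np.array(c['rvec'],float))[0]; c['t']=np.array(c['tvec'],float).ravel()
    return c
def cloud(c):
    z=c['range_z'].astype(float); h,w=z.shape
    v,u=np.mgrid[:h,:w]
    p=np.stack([(u-c['cx'])/c['f']*z,(v-c['cy'])/c['f']*z,z],-1)
    return (p-c['t'])@c['Rm'], z>0
def proj(c,P):
    q=np.atleast_2d(P)@c['Rm'].T+c['t']; return q[:,:2]/q[:,2:]*c['f']+[c['cx'],c['cy']]
E
python3 - <<'E'
from h import *
s=r.read_state(); print({k:np.round(v,3) for k,v in s.items()})
for n in ('scene','side'):
    c=cam(n); cv2.imwrite(f'pics/{n}0.png',c['img']); np.save(f'/tmp/{n}0.npy',c,allow_pickle=True)
    print(n,c['vertical_fov'],-c['Rm'].T@c['t'])
E
```

```text
pics
{'time': np.float64(0.0), 'joint_positions': array([ 1.249,  0.333, -0.065,  1.461,  0.022,  1.35 , -0.088]), 'joint_vel': array([ 0.   ,  0.001,  0.   , -0.002, -0.   , -0.001, -0.002]), 'joint_torque': array([ 0.0000e+00, -6.2326e+01,  2.5000e-02, -3.8991e+01, -6.1000e-02,
        4.0000e-02,  0.0000e+00]), 'ee_pos': array([ 0.184, -0.597,  0.23 ]), 'eef_rot': array([ 0.805, -0.594, -0.001, -0.   ]), 'ft_force': array([-0.227, -0.1  ,  0.311]), 'torque': array([-0.013,  0.012, -0.042]), 'width': np.float64(0.087)}
scene 54.22212543880537 [1.07445153 0.76459829 0.9471155 ]
side 44.43966301414263 [0.17297175 0.84561073 0.87426824]
```

View pics/scene0.png

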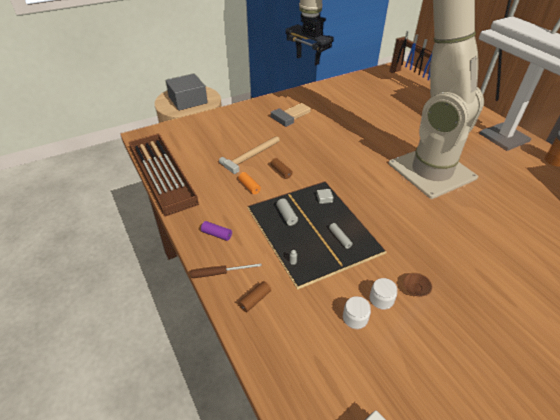

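View pics/side0.png

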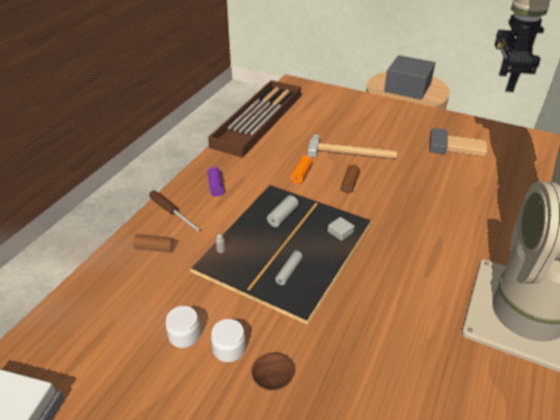

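The scene picture shows the thick bar near (287,212), the thin bar at (341,236), the block at (325,196), the punch at (293,257) and the line from (290,195) to (341,264). The side picture agrees. Next I'll measure these.

```bash
cat >> h.py <<'E'
def linefit(c,P,ok):
    hsv=cv2.cvtColor(c['img'],cv2.COLOR_BGR2HSV)
    return hsv
E
python3 - <<'E'
from h import *
for n in ('scene','side'):
    c=np.load(f'/tmp/{n}0.npy',allow_pickle=True).item()
    P,ok=cloud(c); hsv=cv2.cvtColor(c['img'],cv2.COLOR_BGR2HSV).astype(int)
    # mat: dark pixels
    dark=((hsv[...,2]<60)&ok&(abs(P[...,2]-.012)<.006)&(np.hypot(P[...,0]-.6,P[...,1])<.4)).astype(np.uint8)
    nl,lab,st,ce=cv2.connectedComponentsWithStats(cv2.morphologyEx(dark,cv2.MORPH_CLOSE,np.ones((9,9))))
    k=1+np.argmax(st[1:,4]); m=lab==k
    hull=cv2.convexHull(np.argwhere(m)[:,::-1].astype(np.int32)); hm=np.zeros(m.shape,np.uint8); cv2.fillConvexPoly(hm,hull,1)
    hm=hm>0
    rect=cv2.minAreaRect((P[m][:,:2]*1000).astype(np.float32)); print(n,'mat rect',rect,'z',np.median(P[m][:,2]))
    inn=cv2.erode(hm.astype(np.uint8),np.ones((7,7)))>0
    br=inn&(abs(P[...,2]-.012)<.006)&(hsv[...,1]>80)&(hsv[...,2]>70)
    q=P[br][:,:2].astype(np.float32)
    vx,vy,x0,y0=cv2.fitLine(q,cv2.DIST_HUBER,0,.001,.001).ravel(); 
    if vy<0: vx,vy=-vx,-vy
    d=(q-[x0,y0])@np.array([vy,-vx]); g=abs(d)<.006; l=(q[g]-[x0,y0])@np.array([vx,vy])
    print('line n',len(q),g.sum(),'dir',vx,vy,'yaw deg',np.degrees(np.arctan2(-vx,vy)),'pt',x0,y0,'ext',l.min(),l.max(),'mid',np.array([x0,y0])+(l.min()+l.max())/2*np.array([vx,vy]))
    hi=inn&(P[...,2]>.016)&ok
    nl,lab,st,ce=cv2.connectedComponentsWithStats(hi.astype(np.uint8))
    for i in range(1,nl):
        if st[i,4]<15: continue
        p=P[lab==i]; rc=cv2.minAreaRect((p[:,:2]*1000).astype(np.float32))
        print(' obj',st[i,4],np.round(ce[i]),np.round(p.mean(0),4),'zmax',np.round(np.percentile(p[:,2],[50,98]),4),np.round(rc[0],1),np.round(rc[1],1),round(rc[2],1))
E
```

```text
scene mat rect ((679.2410888671875, 344.9700927734375), (1085.353271484375, 388.7463684082031), 66.42268371582031) z 0.013146583738936162
line n 271 260 dir 0.053731617 0.9985554 yaw deg -3.0800781 pt 0.5482434 0.05459201 ext -0.1709401 0.14896676 mid [0.5476531  0.04362121]
 obj 168 [324. 196.] [ 0.4494 -0.0498  0.0312] zmax [0.0335 0.0383] [446.4 -65. ] [72.4 42.9] 81.0
 obj 295 [286. 211.] [ 0.6007 -0.0365  0.0412] zmax [0.0441 0.0513] [588.  -48.5] [105.5  52.1] 82.7
 obj 224 [340. 235.] [0.5044 0.1218 0.0319] zmax [0.0334 0.0391] [495.1 108.1] [113.6  37. ] 89.8
 obj 84 [292. 257.] [0.6772 0.1328 0.0408] zmax [0.0439 0.0621] [672.1 113.9] [52.4 16.9] 76.6
side mat rect ((414.652099609375, 469.80889892578125), (267.2008056640625, 852.7304077148438), 15.347060203552246) z 0.010548430111090079
line n 160 150 dir 0.058893275 0.9982643 yaw deg -3.3762894 pt 0.55114996 0.1531353 ext -0.042118046 0.05312629 mid [0.5514741  0.15862986]
 obj 302 [287. 270.] [0.4947 0.1377 0.0298] zmax [0.0312 0.036 ] [497.  126.1] [88.  24.2] 88.7
```

```bash
cat >> h.py <<'E'
def delta(pos,yaw):
    "yaw: deg of tool x in world, tool pointing down"
    s=r.read_state(); Rc=R.from_quat(s['eef_rot']); a=np.radians(yaw)
    x=np.array([np.cos(a),np.sin(a),0]); z=np.array([0,0,-1.]); Rt=R.from_matrix(np.stack([x,np.cross(z,x),z],1))
    print('t',round(float(s['time']),2),'pos',np.round(s['ee_pos'],4),'F',np.round(s['ft_force'],1),'w',round(float(s['width']),4))
    print(' xyz mm',np.round(Rc.inv().apply(np.array(pos)-s['ee_pos'])*1000,1),'rot deg',np.round((Rc.inv()*Rt).as_rotvec(degrees=True),2))
E
python3 -c "
from h import *
delta([.50,.04,.30],-93.1)"
```

```text
t 0.1 pos [ 0.1839 -0.597   0.2298] F [ 0.7 -0.6  0.3] w 0.087
 xyz mm [-515.8 -489.6  -69.5] rot deg [2.000e-02 7.000e-02 2.022e+01]
```

>>> apply_moves(
  increments=[
    {"grip":0,"xyz":[-516,-490,-70],"rotation":[0,0,20.2]},
    {"grip":0,"xyz":[-516,-490,-70],"rotation":[0,0,20.2]},
    {"grip":0,"xyz":[-516,-490,-70],"rotation":[0,0,20.2]},
    {"grip":0,"xyz":[-516,-490,-70],"rotation":[0,0,20.2]},
    {"grip":0,"xyz":[-516,-490,-70],"rotation":[0,0,20.2]},
  ],
)

```text
time: 0.72
ee_pos: [0.3227, -0.3166, 0.2611]
eef_rot: [-0.688, 0.726, 0.001, 0.0]
ft_force: [2.0, -0.1, -0.2]
width: 0.087
```

```bash
python3 -c "
from h import *
delta([.50,.04,.30],-93.1)"
```

```text
t 0.72 pos [ 0.3227 -0.3166  0.2611] F [ 2.  -0.1 -0.2] w 0.087
 xyz mm [-365.7 -157.9  -38.6] rot deg [0.04 0.06 0.03]
```

>>> apply_moves(
  increments=[
    {"grip":0,"xyz":[-366,-158,-39],"rotation":[0,0,0]},
    {"grip":0,"xyz":[-366,-158,-39],"rotation":[0,0,0]},
    {"grip":0,"xyz":[-366,-158,-39],"rotation":[0,0,0]},
    {"grip":0,"xyz":[-366,-158,-39],"rotation":[0,0,0]},
    {"grip":0,"xyz":[-366,-158,-39],"rotation":[0,0,0]},
  ],
)

```text
time: 1.35
ee_pos: [0.4607, -0.0382, 0.2918]
eef_rot: [-0.688, 0.726, 0.0, 0.0]
ft_force: [1.6, -1.0, -0.2]
width: 0.0872
```

>>> apply_moves(
  increments=[
    {"grip":0,"xyz":[-93,-40,-10],"rotation":[0,0,0]},
    {"grip":0,"xyz":[-93,-40,-10],"rotation":[0,0,0]},
    {"grip":0,"xyz":[-93,-40,-10],"rotation":[0,0,0]},
  ],
)

```text
time: 1.72
ee_pos: [0.5059, 0.056, 0.3017]
eef_rot: [-0.69, 0.724, 0.001, 0.001]
ft_force: [-1.0, -0.7, -0.2]
width: 0.0873
```

```bash
python3 - <<'E'
from h import *
delta([.50,.04,.30],-93.1)
c=cam('wrist'); cv2.imwrite('pics/w1.png',c['img']); np.save('/tmp/w1.npy',c,allow_pickle=True)
print(c['vertical_fov'],-c['Rm'].T@c['t'],c['Rm'][2])
c=cam('scene'); np.save('/tmp/s1.npy',c,allow_pickle=True)
E
```

```text
t 1.73 pos [0.5059 0.056  0.3017] F [-1.  -0.7 -0.2] w 0.0873
 xyz mm [16.3  5.2  1.6] rot deg [0.06 0.14 0.32]
60.37658678917327 [0.58700158 0.05125715 0.45597962] [-0.29212438  0.01748791 -0.95622043]
```

View pics/w1.png

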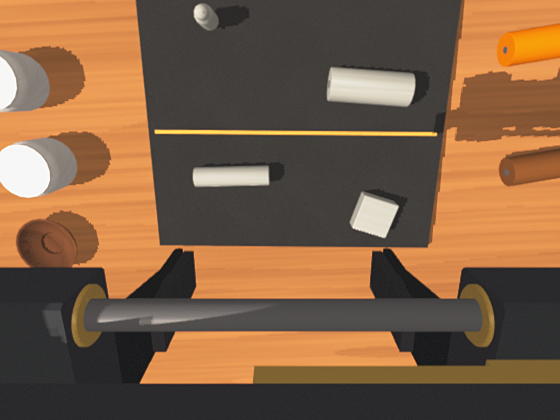

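The wrist view clearly shows the line at row ~132 (cols 155–437), the thick bar at (370,87), the thin bar at (231,176), the block at (375,214) and the punch at (206,16). I'll fit the bars as cylinders.

```bash
cat >> h.py <<'E'
from scipy.optimize import least_squares
def measure(c,guess,verbose=True):
    """guess: dict name->(xy m, radius). line + bars"""
    P,ok=cloud(c); hsv=cv2.cvtColor(c['img'],cv2.COLOR_BGR2HSV).astype(int)
    out={}
    # line: intersect yellow pixel rays with z=.012
    h,w=ok.shape; v,u=np.mgrid[:h,:w]
    d=np.stack([(u-c['cx'])/c['f'],(v-c['cy'])/c['f'],np.ones((h,w))],-1)@c['Rm']; o=-c['Rm'].T@c['t']
    Q=o+d*((.012-o[2])/d[...,2])[...,None]
    near=(Q[...,0]>.50)&(Q[...,0]<.60)&(abs(Q[...,1]-.045)<.165)
    br=near&(hsv[...,1]>90)&(hsv[...,2]>90)&(hsv[...,0]>10)&(hsv[...,0]<35)&(abs(P[...,2]-.012)<.02)
    q=Q[br][:,:2]; k=None
    wt=np.ones(len(q))
    for _ in range(5):
        k=np.polyfit(q[:,1],q[:,0],1,w=wt); res=q[:,0]-np.polyval(k,q[:,1]); wt=(abs(res)<.004)+1e-6
    out['line']=k
    print('line x=%.4f+%.4f*(y-.04) yaw %.2f n=%d std %.4f y %.3f..%.3f; z med %.4f'%(np.polyval(k,.04),k[0],-np.degrees(np.arctan(k[0])),(wt>.5).sum(),res[abs(res)<.004].std(),q[:,1].min(),q[:,1].max(),np.median(P[br][:,2])))
    for n,(xy,rad) in guess.items():
        m=ok&(P[...,2]>.012+rad*.9)&(P[...,2]<.012+2*rad+.006)&(np.hypot(P[...,0]-xy[0],P[...,1]-xy[1])<.062)&(abs(P[...,0]-xy[0])<rad+.012)&(hsv[...,1]<70)&(hsv[...,2]>90)
        p=P[m]
        f=lambda a: np.hypot((p[:,0]-a[0]-a[1]*(p[:,1]-xy[1]))/np.sqrt(1+a[1]**2),p[:,2]-a[2])-rad
        s=least_squares(f,[xy[0],.05,.012+rad],loss='soft_l1',f_scale=.001)
        a=s.x; t=np.array([a[1],1])/np.hypot(a[1],1)
        top=p[p[:,2]>.012+rad*1.5]
        l=(top[:,:2]-[a[0],xy[1]])@t; lo,hi=np.percentile(l,[.5,99.5])
        cen=np.array([a[0],xy[1]])+t*(lo+hi)/2
        off=(cen[0]-np.polyval(k,cen[1]))/np.hypot(1,k[0])*1000
        out[n]=(cen,a[1])
        print('%s n=%d cen %.4f %.4f zax %.4f len %.4f yaw %.2f rms %.4f | off line %.1f mm, yaw rel %.2f'%(n,len(p),*cen,a[2],hi-lo,-np.degrees(np.arctan(a[1])),np.sqrt(np.mean(f(a)**2)),off,-np.degrees(np.arctan(a[1])-np.arctan(k[0]))))
    return out
E
python3 - <<'E'
from h import *
g={'thick':((.59,-.045),.018),'thin':((.497,.115),.012)}
for f in ('w1','s1','scene0','side0'):
    c=np.load(f'/tmp/{f}.npy',allow_pickle=True).item(); print(f); measure(c,g)
c=np.load('/tmp/w1.npy',allow_pickle=True).item(); P,ok=cloud(c)
for u,v in [(206,16),(375,214),(185,252),(378,252),(180,300),(390,300),(230,176),(370,87)]: print(u,v,np.round(P[v,u],4))
E
```

```text
w1
line x=0.5472+0.0573*(y-.04) yaw -3.28 n=1476 std 0.0019 y -0.120..0.210; z med 0.0123
thick n=2847 cen 0.5954 -0.0436 zax 0.0297 len 0.0892 yaw -6.82 rms 0.0014 | off line 53.0 mm, yaw rel -3.54
thin n=1431 cen 0.5006 0.1189 zax 0.0238 len 0.0887 yaw -1.20 rms 0.0009 | off line -51.0 mm, yaw rel 2.08
s1
line x=0.5467+0.0564*(y-.04) yaw -3.23 n=196 std 0.0023 y -0.119..0.208; z med 0.0135
thick n=257 cen 0.5959 -0.0452 zax 0.0303 len 0.0929 yaw -5.55 rms 0.0034 | off line 53.9 mm, yaw rel -2.32
thin n=201 cen 0.5008 0.1187 zax 0.0247 len 0.0904 yaw -2.22 rms 0.0021 | off line -50.3 mm, yaw rel 1.01
scene0
line x=0.5468+0.0559*(y-.04) yaw -3.20 n=195 std 0.0023 y -0.119..0.208; z med 0.0133
thick n=262 cen 0.5957 -0.0452 zax 0.0307 len 0.0935 yaw -6.97 rms 0.0035 | off line 53.5 mm, yaw rel -3.77
thin n=202 cen 0.5005 0.1179 zax 0.0247 len 0.0903 yaw -1.18 rms 0.0023 | off line -50.6 mm, yaw rel 2.02
side0
line x=0.5442+0.0562*(y-.04) yaw -3.22 n=328 std 0.0023 y -0.120..0.210; z med 0.0103
thick n=406 cen 0.5926 -0.0404 zax 0.0274 len 0.0902 yaw -7.01 rms 0.0030 | off line 52.9 mm, yaw rel -3.80
thin n=341 cen 0.4977 0.1219 zax 0.0221 len 0.0911 yaw -1.15 rms 0.0019 | off line -51.0 mm, yaw rel 2.07
206 16 [0.6693 0.1249 0.0556]
375 214 [ 0.4462 -0.054   0.0343]
185 252 [0.5185 0.1022 0.2956]
378 252 [0.514  0.0092 0.2954]
180 300 [0.5409 0.079  0.3777]
390 300 [0.5383 0.0274 0.3775]
230 176 [0.5025 0.1189 0.0367]
370 87 [ 0.5942 -0.0418  0.047 ]
```

All four views agree: thick bar +53 mm from the line with relative yaw -3.5°, thin bar -51 mm with +2.1°. Thick bar first: the jaws go parallel to its axis, with two contacts on its top.

```bash
python3 -c "
from h import *
delta([.6024,-.0436,.070],-96.8)"
```

```text
t 1.82 pos [0.5054 0.0523 0.3013] F [ 0.2  0.  -0.9] w 0.0869
 xyz mm [  90.7 -102.3  231.1] rot deg [0.09 0.03 3.73]
```

>>> apply_moves(
  increments=[
    {"grip":130,"xyz":[91,-102,150],"rotation":[0,0,3.7]},
    {"grip":130,"xyz":[91,-102,200],"rotation":[0,0,3.7]},
    {"grip":130,"xyz":[91,-102,220],"rotation":[0,0,3.7]},
    {"grip":130,"xyz":[91,-102,231],"rotation":[0,0,3.7]},
    {"grip":130,"xyz":[91,-102,231],"rotation":[0,0,3.7]},
  ],
)

```text
time: 2.45
ee_pos: [0.6, -0.047, 0.0664]
eef_rot: [-0.663, 0.749, 0.002, -0.003]
ft_force: [0.3, 0.7, 1.5]
width: 0.0464
```

```bash
python3 - <<'E'
from h import *
delta([.6024,-.0436,.062],-96.8)
c=cam('wrist'); cv2.imwrite('pics/w2.png',c['img'])
E
```

```text
t 2.45 pos [ 0.6    -0.047   0.0664] F [0.3 0.7 1.5] w 0.0464
 xyz mm [-3.6 -2.   4.4] rot deg [ 0.42 -0.05 -0.17]
```

View pics/w2.png

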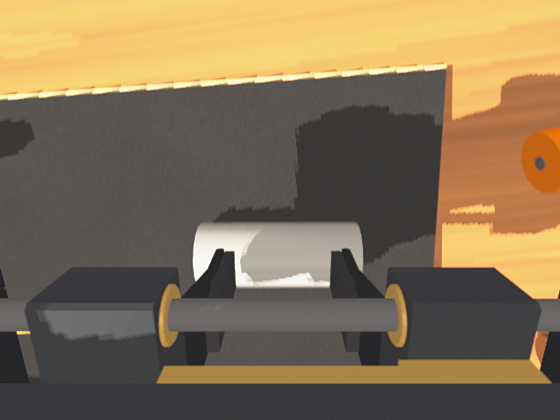

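The wrist view shows both fingers (cols ~225 and ~340) centred over the thick bar (195–362). I'll lower them gently to contact.

>>> apply_moves(
  increments=[
    {"grip":130,"xyz":[-3,-2,4],"rotation":[0.4,0,0]},
    {"grip":130,"xyz":[-3,-2,8],"rotation":[0.4,0,0]},
    {"grip":130,"xyz":[-3,-2,10.5],"rotation":[0.4,0,0]},
    {"grip":130,"xyz":[-3,-2,11.5],"rotation":[0.4,0,0]},
  ],
)

```text
time: 3.0
ee_pos: [0.6036, -0.0436, 0.0562]
eef_rot: [-0.663, 0.749, -0.001, 0.001]
ft_force: [-0.5, -0.4, 10.3]
width: 0.0428
```

```bash
python3 - <<'E'
from h import *
delta([.6024,-.0436,.055],-96.8)
E
```

```text
t 3.0 pos [ 0.6036 -0.0436  0.0562] F [-0.5 -0.4 10.3] w 0.0428
 xyz mm [0.1 1.2 1.2] rot deg [-0.16 -0.02 -0.13]
```

>>> apply_moves(
  increments=[
    {"grip":130,"xyz":[0,4,1.5],"rotation":[0,0,-0.3]},
    {"grip":130,"xyz":[0,11,1.5],"rotation":[0,0,-0.8]},
    {"grip":130,"xyz":[0,19,1.5],"rotation":[0,0,-1.3]},
    {"grip":130,"xyz":[0,26,1.5],"rotation":[0,0,-1.8]},
    {"grip":130,"xyz":[0,29,1.5],"rotation":[0,0,-2]},
  ],
)

```text
time: 3.62
ee_pos: [0.5757, -0.0401, 0.0563]
eef_rot: [-0.676, 0.737, -0.002, 0.002]
ft_force: [-1.4, -0.1, 5.3]
width: 0.0423
```

```bash
python3 - <<'E'
from h import *
delta([.59,-.0436,.055],-96.8)
g={'thick':((.582,-.045),.018),'thin':((.50,.119),.012)}
c=cam('side'); measure(c,g)
c=cam('wrist'); cv2.imwrite('pics/w3.png',c['img']); measure(c,{'thick':((.582,-.045),.018)})
E
```

```text
t 3.62 pos [ 0.5757 -0.0401  0.0563] F [-1.4 -0.1  5.3] w 0.0423
 xyz mm [  2.3 -14.5   1.4] rot deg [-0.33 -0.05  1.89]
line x=0.5443+0.0567*(y-.04) yaw -3.25 n=328 std 0.0023 y -0.120..0.210; z med 0.0103
thick n=281 cen 0.5784 -0.0371 zax 0.0275 len 0.0898 yaw -6.59 rms 0.0036 | off line 38.5 mm, yaw rel -3.34
thin n=344 cen 0.4977 0.1222 zax 0.0222 len 0.0882 yaw -1.37 rms 0.0019 | off line -51.2 mm, yaw rel 1.88
line x=0.5478+0.0661*(y-.04) yaw -3.78 n=825 std 0.0015 y -0.096..0.133; z med 0.0124
thick n=10214 cen 0.5809 -0.0423 zax 0.0299 len 0.0887 yaw -6.84 rms 0.0006 | off line 38.4 mm, yaw rel -3.06
```

View pics/w3.png

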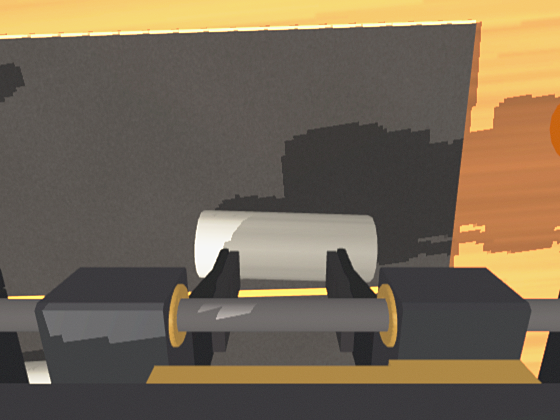

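The bar rolled 14.5 mm for a 28 mm drag, so it rolls cleanly. The yaw barely followed (about +0.4°). For the next stroke I'll use a wider stance and more twist.

```bash
python3 - <<'E'
from h import *
delta([.5885,-.0415,.062],-100)
E
```

```text
t 3.73 pos [ 0.5757 -0.0401  0.0563] F [-0.3  0.1  5.8] w 0.0425
 xyz mm [  0.3 -12.9  -5.7] rot deg [-0.32 -0.05  5.08]
```

>>> apply_moves(
  increments=[
    {"grip":130,"xyz":[0,0,-8],"rotation":[0,0,0]},
    {"grip":67,"xyz":[0,-13,-8],"rotation":[-0.3,0,5]},
    {"grip":67,"xyz":[0,-13,-6],"rotation":[-0.3,0,5]},
    {"grip":67,"xyz":[0,-13,-3],"rotation":[-0.3,0,5]},
    {"grip":67,"xyz":[0,-13,-2],"rotation":[-0.3,0,5]},
  ],
)

```text
time: 4.35
ee_pos: [0.588, -0.0411, 0.058]
eef_rot: [-0.644, 0.765, -0.0, -0.0]
ft_force: [0.3, -0.6, -0.3]
width: 0.0633
```

>>> apply_moves(
  increments=[
    {"grip":67,"xyz":[0,0,3],"rotation":[0,0,0]},
    {"grip":67,"xyz":[0,0,5],"rotation":[0,0,0]},
    {"grip":67,"xyz":[0,0,5],"rotation":[0,0,0]},
  ],
)

```text
time: 4.72
ee_pos: [0.5908, -0.0414, 0.0559]
eef_rot: [-0.644, 0.765, -0.003, 0.002]
ft_force: [1.3, -1.0, 18.3]
width: 0.064
```

```bash
python3 - <<'E'
from h import *
delta([.5885,-.0415,.0535],-100)
E
```

```text
t 4.72 pos [ 0.5908 -0.0414  0.0559] F [ 1.3 -1.  18.3] w 0.064
 xyz mm [0.5 2.2 2.4] rot deg [-0.34 -0.05  0.16]
```

>>> apply_moves(
  increments=[
    {"grip":67,"xyz":[0,4,3],"rotation":[0,0,-1.5]},
    {"grip":67,"xyz":[0.6,11,3],"rotation":[0,0,-3.5]},
    {"grip":67,"xyz":[1.2,19,3],"rotation":[0,0,-5.5]},
    {"grip":67,"xyz":[1.8,27,3],"rotation":[0,0,-7.5]},
    {"grip":67,"xyz":[2,32,3],"rotation":[0,0,-9]},
  ],
)

```text
time: 5.35
ee_pos: [0.5619, -0.0391, 0.056]
eef_rot: [-0.702, 0.712, -0.006, 0.003]
ft_force: [0.4, -4.2, 20.8]
width: 0.0638
```

```bash
python3 - <<'E'
from h import *
delta([.59,-.0436,.055],-96.8)
c=cam('side'); measure(c,{'thick':((.565,-.040),.018)})
c=cam('wrist'); cv2.imwrite('pics/w4.png',c['img']); measure(c,{'thick':((.567,-.043),.018)})
E
```

```text
t 5.35 pos [ 0.5619 -0.0391  0.056 ] F [ 0.4 -4.2 20.8] w 0.0638
 xyz mm [  4.1 -28.2   1.4] rot deg [-0.75 -0.17  5.96]
line x=0.5442+0.0594*(y-.04) yaw -3.40 n=327 std 0.0023 y -0.120..0.210; z med 0.0106
thick n=217 cen 0.5644 -0.0321 zax 0.0270 len 0.0819 yaw 2.07 rms 0.0040 | off line 24.5 mm, yaw rel 5.47
line x=0.5473+0.0585*(y-.04) yaw -3.35 n=1553 std 0.0015 y -0.120..0.130; z med 0.0125
thick n=10526 cen 0.5675 -0.0415 zax 0.0298 len 0.0882 yaw 1.98 rms 0.0006 | off line 24.9 mm, yaw rel 5.33
```

With the wide stance the yaw follows fully, and it overshot to +5.3° relative. Next stroke: twist back while rolling.

```bash
python3 - <<'E'
from h import *
delta([.575,-.0415,.059],-90.8)
E
```

```text
t 5.45 pos [ 0.5616 -0.0391  0.056 ] F [-0.4 -3.1 21.6] w 0.0642
 xyz mm [  2.2 -13.4  -2.9] rot deg [-0.71 -0.21 -0.05]
```

>>> apply_moves(
  increments=[
    {"grip":67,"xyz":[0,0,-8],"rotation":[0,0,0]},
    {"grip":67,"xyz":[2,-13,-8],"rotation":[-0.7,-0.2,0]},
    {"grip":67,"xyz":[2,-13,-5],"rotation":[-0.7,-0.2,0]},
    {"grip":67,"xyz":[2,-13,-3],"rotation":[-0.7,-0.2,0]},
    {"grip":67,"xyz":[2,-13,-2],"rotation":[-0.7,-0.2,0]},
  ],
)

```text
time: 6.08
ee_pos: [0.5739, -0.0411, 0.0576]
eef_rot: [-0.702, 0.712, 0.0, -0.0]
ft_force: [0.2, -0.1, 0.3]
width: 0.0641
```

>>> apply_moves(
  increments=[
    {"grip":67,"xyz":[0,0,3],"rotation":[0,0,0]},
    {"grip":67,"xyz":[0,0,5],"rotation":[0,0,0]},
    {"grip":67,"xyz":[0,0,5],"rotation":[0,0,0]},
  ],
)

```text
time: 6.45
ee_pos: [0.577, -0.041, 0.0559]
eef_rot: [-0.702, 0.712, -0.003, 0.002]
ft_force: [1.2, -0.2, 20.0]
width: 0.0638
```

```bash
python3 - <<'E'
from h import *
delta([.575,-.0415,.0535],-90.8)
E
```

```text
t 6.45 pos [ 0.577  -0.041   0.0559] F [ 1.2 -0.2 20. ] w 0.0638
 xyz mm [0.5 2.  2.4] rot deg [-0.37 -0.06 -0.02]
```

>>> apply_moves(
  increments=[
    {"grip":67,"xyz":[0,4,3],"rotation":[0,0,0.7]},
    {"grip":67,"xyz":[0,11,3],"rotation":[0,0,2]},
    {"grip":67,"xyz":[0,19,3],"rotation":[0,0,3.5]},
    {"grip":67,"xyz":[0,27,3],"rotation":[0,0,4.8]},
    {"grip":67,"xyz":[0,32,3],"rotation":[0,0,5.5]},
  ],
)

```text
time: 7.08
ee_pos: [0.548, -0.0404, 0.0559]
eef_rot: [-0.667, 0.745, -0.005, 0.004]
ft_force: [0.3, -0.3, 21.0]
width: 0.0642
```

```bash
python3 - <<'E'
from h import *
delta([.59,-.0436,.055],-96.8)
c=cam('side'); measure(c,{'thick':((.550,-.040),.018)})
c=cam('wrist'); cv2.imwrite('pics/w5.png',c['img']); measure(c,{'thick':((.554,-.043),.018)})
E
```

```text
t 7.08 pos [ 0.548  -0.0404  0.0559] F [ 0.3 -0.3 21. ] w 0.0642
 xyz mm [ -1.4 -42.1   1.5] rot deg [-0.8  -0.03  0.49]
line x=0.5441+0.0593*(y-.04) yaw -3.39 n=238 std 0.0023 y -0.117..0.210; z med 0.0107
thick n=280 cen 0.5514 -0.0338 zax 0.0272 len 0.0846 yaw -2.75 rms 0.0036 | off line 11.7 mm, yaw rel 0.64
line x=0.5470+0.0562*(y-.04) yaw -3.22 n=1941 std 0.0015 y -0.120..0.131; z med 0.0126
thick n=10573 cen 0.5538 -0.0407 zax 0.0298 len 0.0883 yaw -3.30 rms 0.0006 | off line 11.3 mm, yaw rel -0.08
```

View pics/w5.png

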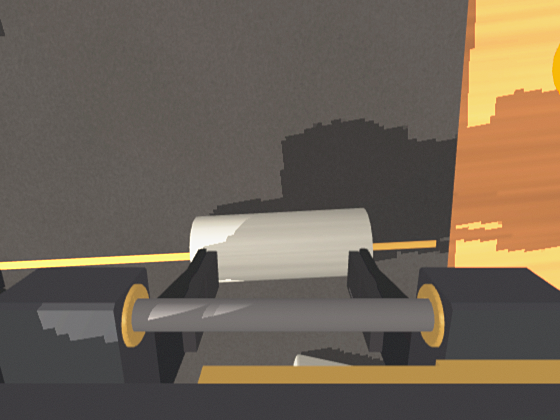

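The thick bar is 11.3 mm off with yaw ≈ 0. One more straight stroke.

```bash
python3 - <<'E'
from h import *
delta([.560,-.0407,.059],-96.3)
E
```

```text
t 7.17 pos [ 0.5478 -0.0404  0.0559] F [-0.3  0.4 22.2] w 0.0641
 xyz mm [ -1.  -12.2  -2.9] rot deg [-0.78 -0.05  0.  ]
```

>>> apply_moves(
  increments=[
    {"grip":67,"xyz":[0,0,-8],"rotation":[0,0,0]},
    {"grip":67,"xyz":[-1,-12,-8],"rotation":[-0.8,0,0]},
    {"grip":67,"xyz":[-1,-12,-5],"rotation":[-0.8,0,0]},
    {"grip":67,"xyz":[-1,-12,-3],"rotation":[-0.8,0,0]},
    {"grip":67,"xyz":[-1,-12,-2],"rotation":[-0.8,0,0]},
  ],
)

```text
time: 7.8
ee_pos: [0.5591, -0.0407, 0.0576]
eef_rot: [-0.667, 0.745, 0.0, -0.001]
ft_force: [-0.4, -0.6, 0.5]
width: 0.0641
```

>>> apply_moves(
  increments=[
    {"grip":67,"xyz":[0,0,3],"rotation":[0,0,0]},
    {"grip":67,"xyz":[0,0,4],"rotation":[0,0,0]},
    {"grip":67,"xyz":[0,0,4],"rotation":[0,0,0]},
  ],
)

```text
time: 8.18
ee_pos: [0.5615, -0.0408, 0.0561]
eef_rot: [-0.667, 0.745, -0.002, 0.001]
ft_force: [0.1, 0.1, 16.7]
width: 0.0643
```

>>> apply_moves(
  increments=[
    {"grip":67,"xyz":[0,4,2],"rotation":[0,0,0]},
    {"grip":67,"xyz":[0,11,2],"rotation":[0,0,0]},
    {"grip":67,"xyz":[0,18,2],"rotation":[0,0,0]},
    {"grip":67,"xyz":[0,23,2],"rotation":[0,0,0]},
    {"grip":67,"xyz":[0,25,2],"rotation":[0,0,0]},
  ],
)

```text
time: 8.8
ee_pos: [0.5385, -0.0394, 0.0561]
eef_rot: [-0.667, 0.745, -0.004, 0.002]
ft_force: [1.0, -3.8, 15.7]
width: 0.0639
```

```bash
python3 - <<'E'
from h import *
delta([.59,-.0436,.055],-96.3)
c=cam('side'); measure(c,{'thick':((.540,-.040),.018)})
c=cam('wrist'); cv2.imwrite('pics/w6.png',c['img']); measure(c,{'thick':((.543,-.043),.018)})
E
```

```text
t 8.8 pos [ 0.5385 -0.0394  0.0561] F [ 1.  -3.8 15.7] w 0.0639
 xyz mm [ -1.5 -51.6   1.6] rot deg [-0.53 -0.16 -0.06]
line x=0.5442+0.0570*(y-.04) yaw -3.26 n=221 std 0.0023 y -0.117..0.210; z med 0.0105
thick n=278 cen 0.5410 -0.0309 zax 0.0277 len 0.0827 yaw -2.15 rms 0.0036 | off line 0.9 mm, yaw rel 1.11
line x=0.5470+0.0562*(y-.04) yaw -3.22 n=2016 std 0.0016 y -0.119..0.129; z med 0.0125
thick n=10380 cen 0.5434 -0.0401 zax 0.0298 len 0.0883 yaw -3.29 rms 0.0006 | off line 0.9 mm, yaw rel -0.07
```

View pics/w6.png

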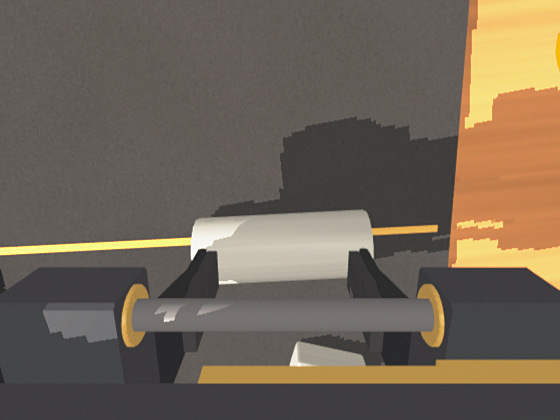

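>>> apply_moves(
  increments=[
    {"grip":67,"xyz":[0,2,2],"rotation":[0,0,0]},
    {"grip":67,"xyz":[0,3,2],"rotation":[0,0,0]},
    {"grip":67,"xyz":[0,3,1.5],"rotation":[0,0,0]},
  ],
)

```text
time: 9.28
ee_pos: [0.5371, -0.0393, 0.0562]
eef_rot: [-0.667, 0.745, -0.006, 0.003]
ft_force: [-0.0, -0.5, 9.6]
width: 0.0641
```

```bash
python3 - <<'E'
from h import *
delta([.59,-.0436,.055],-96.3)
c=cam('wrist'); measure(c,{'thick':((.543,-.043),.018)})
E
```

```text
t 9.28 pos [ 0.5371 -0.0393  0.0562] F [-0.  -0.5  9.6] w 0.0641
 xyz mm [ -1.7 -53.    1.9] rot deg [-0.74 -0.19 -0.08]
line x=0.5470+0.0563*(y-.04) yaw -3.22 n=2014 std 0.0015 y -0.120..0.128; z med 0.0126
thick n=10442 cen 0.5428 -0.0401 zax 0.0298 len 0.0882 yaw -3.30 rms 0.0006 | off line 0.3 mm, yaw rel -0.07
```

>>> apply_moves(
  increments=[
    {"grip":67,"xyz":[0,0,-12],"rotation":[0,0,0]},
    {"grip":67,"xyz":[0,0,-40],"rotation":[0,0,0]},
    {"grip":67,"xyz":[0,0,-100],"rotation":[0,0,0]},
    {"grip":67,"xyz":[-60,20,-150],"rotation":[0,0,0]},
    {"grip":67,"xyz":[-80,30,-160],"rotation":[0,0,0]},
  ],
)

```text
time: 9.95
ee_pos: [0.5142, 0.0464, 0.2182]
eef_rot: [-0.667, 0.745, -0.007, 0.004]
ft_force: [-0.1, 0.7, 0.2]
width: 0.0639
```

```bash
python3 - <<'E'
from h import *
delta([.492,.1189,.060],-91.2)
g={'thick':((.543,-.041),.018),'thin':((.50,.119),.012)}
c=cam('wrist'); cv2.imwrite('pics/w7.png',c['img']);measure(c,g)
c=cam('side'); measure(c,g)
c=cam('scene'); measure(c,g)
E
```

```text
t 9.95 pos [0.5142 0.0464 0.2182] F [-0.1  0.7  0.2] w 0.0639
 xyz mm [-70.1  32.5 157.5] rot deg [-0.89 -0.2  -5.13]
line x=0.5459+0.0566*(y-.04) yaw -3.24 n=1699 std 0.0022 y -0.119..0.210; z med 0.0124
thick n=3719 cen 0.5421 -0.0392 zax 0.0297 len 0.0887 yaw -3.25 rms 0.0013 | off line 0.7 mm, yaw rel -0.01
thin n=2039 cen 0.5005 0.1191 zax 0.0239 len 0.0889 yaw -1.20 rms 0.0006 | off line -49.8 mm, yaw rel 2.04
line x=0.5442+0.0568*(y-.04) yaw -3.25 n=220 std 0.0023 y -0.117..0.210; z med 0.0106
thick n=402 cen 0.5392 -0.0359 zax 0.0275 len 0.0912 yaw -3.44 rms 0.0030 | off line -0.7 mm, yaw rel -0.19
thin n=341 cen 0.4975 0.1225 zax 0.0219 len 0.0910 yaw -1.19 rms 0.0020 | off line -51.3 mm, yaw rel 2.07
line x=0.5470+0.0544*(y-.04) yaw -3.11 n=135 std 0.0023 y -0.119..0.208; z med 0.0132
thick n=256 cen 0.5427 -0.0399 zax 0.0302 len 0.0898 yaw -3.10 rms 0.0035 | off line 0.1 mm, yaw rel 0.01
thin n=204 cen 0.5005 0.1183 zax 0.0248 len 0.0914 yaw -0.42 rms 0.0020 | off line -50.7 mm, yaw rel 2.69
```

View pics/w7.png

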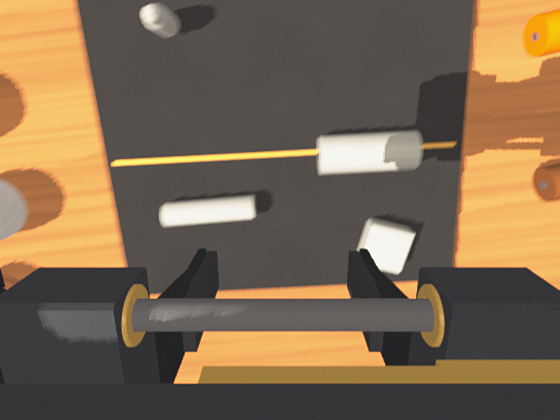

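The thick bar sits within ±0.7 mm in all three views, with yaw about 0 (picture a little blurred by motion; bar at (368,152) on the line). Next, the thin bar.

```bash
python3 - <<'E'
from h import *
delta([.492,.119,.058],-91.2)
E
```

```text
t 10.1 pos [0.5141 0.0464 0.2171] F [-0.2 -0.  -1.2] w 0.0642
 xyz mm [-70.4  32.2 158.4] rot deg [-0.87 -0.23 -4.96]
```

>>> apply_moves(
  increments=[
    {"grip":67,"xyz":[-50,25,50],"rotation":[-0.9,-0.2,-5]},
    {"grip":67,"xyz":[-70,32,105],"rotation":[-0.9,-0.2,-5]},
    {"grip":67,"xyz":[-70,32,140],"rotation":[-0.9,-0.2,-5]},
    {"grip":67,"xyz":[-70,32,155],"rotation":[-0.9,-0.2,-5]},
    {"grip":67,"xyz":[-70,32,158],"rotation":[-0.9,-0.2,-5]},
  ],
)

```text
time: 10.72
ee_pos: [0.4923, 0.1176, 0.0581]
eef_rot: [-0.699, 0.715, 0.0, -0.001]
ft_force: [-0.0, -0.0, 0.4]
width: 0.0641
```

```bash
python3 - <<'E'
from h import *
delta([.492,.119,.0465],-91.2)
E
```

```text
t 10.72 pos [0.4923 0.1176 0.0581] F [-0.  -0.   0.4] w 0.0641
 xyz mm [-1.4  0.3 11.6] rot deg [ 0.1  -0.04 -0.04]
```

>>> apply_moves(
  increments=[
    {"grip":67,"xyz":[-1,0,8],"rotation":[0,0,0]},
    {"grip":67,"xyz":[-1,0,11.5],"rotation":[0,0,0]},
    {"grip":67,"xyz":[-1,0,14],"rotation":[0,0,0]},
    {"grip":67,"xyz":[-1,0,16],"rotation":[0,0,0]},
    {"grip":67,"xyz":[-1,0,16],"rotation":[0,0,0]},
  ],
)

```text
time: 11.35
ee_pos: [0.4945, 0.1185, 0.0441]
eef_rot: [-0.699, 0.715, -0.001, 0.001]
ft_force: [0.9, -2.1, 13.3]
width: 0.0643
```

```bash
python3 - <<'E'
from h import *
delta([.492,.119,.0425],-91.2)
E
```

```text
t 11.35 pos [0.4945 0.1185 0.0441] F [ 0.9 -2.1 13.3] w 0.0643
 xyz mm [-0.4  2.6  1.6] rot deg [-0.16 -0.05 -0.07]
```

>>> apply_moves(
  increments=[
    {"grip":67,"xyz":[0,-4,2.3],"rotation":[0,0,0.3]},
    {"grip":67,"xyz":[0,-11,2.3],"rotation":[0,0,0.8]},
    {"grip":67,"xyz":[0,-19,2.3],"rotation":[0,0,1.4]},
    {"grip":67,"xyz":[0,-26,2.3],"rotation":[0,0,1.9]},
    {"grip":67,"xyz":[0,-29,2.3],"rotation":[0,0,2.2]},
  ],
)

```text
time: 11.98
ee_pos: [0.5259, 0.1177, 0.0439]
eef_rot: [-0.685, 0.728, -0.003, 0.002]
ft_force: [0.8, -3.2, 13.6]
width: 0.0645
```

```bash
python3 - <<'E'
from h import *
delta([.59,.119,.055],-93.3)
c=cam('wrist'); cv2.imwrite('pics/w8.png',c['img']); measure(c,{'thin':((.515,.119),.012)})
E
```

```text
t 11.97 pos [0.5259 0.1177 0.0439] F [ 0.8 -3.2 13.6] w 0.0645
 xyz mm [ -5.2 -64.  -10.6] rot deg [-0.41 -0.05 -0.21]
line x=0.5472+0.0564*(y-.04) yaw -3.23 n=3462 std 0.0015 y 0.004..0.210; z med 0.0125
thin n=5648 cen 0.5169 0.1180 zax 0.0238 len 0.0653 yaw -3.10 rms 0.0007 | off line -34.6 mm, yaw rel 0.13
```

View pics/w8.png

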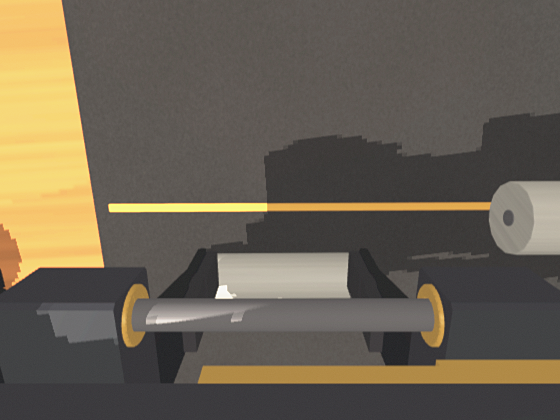

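>>> apply_moves(
  increments=[
    {"grip":67,"xyz":[0,0,-8],"rotation":[0,0,0]},
    {"grip":67,"xyz":[-1,17,-8],"rotation":[-0.4,0,-0.2]},
    {"grip":67,"xyz":[-1,18,-5],"rotation":[-0.4,0,-0.2]},
    {"grip":67,"xyz":[-1,18,-3],"rotation":[-0.4,0,-0.2]},
    {"grip":67,"xyz":[-1,18,-2],"rotation":[-0.4,0,-0.2]},
  ],
)

```text
time: 12.65
ee_pos: [0.5081, 0.1196, 0.0454]
eef_rot: [-0.686, 0.727, -0.0, -0.0]
ft_force: [0.4, 0.5, -0.7]
width: 0.0639
```

>>> apply_moves(
  increments=[
    {"grip":67,"xyz":[0,0,3],"rotation":[0,0,0]},
    {"grip":67,"xyz":[0,0,4],"rotation":[0,0,0]},
    {"grip":67,"xyz":[0,0,4],"rotation":[0,0,0]},
  ],
)

```text
time: 13.02
ee_pos: [0.5112, 0.1196, 0.0439]
eef_rot: [-0.686, 0.728, -0.002, 0.002]
ft_force: [-0.1, -3.5, 21.5]
width: 0.0643
```

>>> apply_moves(
  increments=[
    {"grip":67,"xyz":[0,-4,2.3],"rotation":[0,0,0]},
    {"grip":67,"xyz":[0,-11,2.3],"rotation":[0,0,0]},
    {"grip":67,"xyz":[0,-19,2.3],"rotation":[0,0,0]},
    {"grip":67,"xyz":[0,-26,2.3],"rotation":[0,0,0]},
    {"grip":67,"xyz":[0,-28,2.3],"rotation":[0,0,0]},
  ],
)

```text
time: 13.65
ee_pos: [0.542, 0.1179, 0.0439]
eef_rot: [-0.686, 0.728, -0.004, 0.003]
ft_force: [-0.8, -3.8, 19.5]
width: 0.0641
```

```bash
python3 - <<'E'
from h import *
delta([.59,.119,.055],-93.3)
c=cam('wrist'); cv2.imwrite('pics/w9.png',c['img']); measure(c,{'thin':((.532,.119),.012)})
E
```

```text
t 13.65 pos [0.542  0.1179 0.0439] F [-0.8 -3.8 19.5] w 0.0641
 xyz mm [ -3.9 -48.  -10.6] rot deg [-0.6  -0.02 -0.12]
line x=0.5472+0.0566*(y-.04) yaw -3.24 n=3240 std 0.0015 y 0.004..0.210; z med 0.0125
thin n=5739 cen 0.5339 0.1181 zax 0.0238 len 0.0653 yaw -3.31 rms 0.0006 | off line -17.6 mm, yaw rel -0.07
```

>>> apply_moves(
  increments=[
    {"grip":67,"xyz":[0,0,-8],"rotation":[0,0,0]},
    {"grip":67,"xyz":[-1,16,-8],"rotation":[-0.6,0,-0.1]},
    {"grip":67,"xyz":[-1,17,-5],"rotation":[-0.6,0,-0.1]},
    {"grip":67,"xyz":[-1,17,-3],"rotation":[-0.6,0,-0.1]},
    {"grip":67,"xyz":[-1,17,-2],"rotation":[-0.6,0,-0.1]},
  ],
)

```text
time: 14.32
ee_pos: [0.525, 0.1198, 0.0453]
eef_rot: [-0.686, 0.727, 0.0, -0.0]
ft_force: [-0.2, -0.2, 0.1]
width: 0.064
```

>>> apply_moves(
  increments=[
    {"grip":67,"xyz":[0,0,3],"rotation":[0,0,0]},
    {"grip":67,"xyz":[0,0,4],"rotation":[0,0,0]},
    {"grip":67,"xyz":[0,0,4],"rotation":[0,0,0]},
  ],
)

```text
time: 14.7
ee_pos: [0.5281, 0.1198, 0.0439]
eef_rot: [-0.686, 0.728, -0.002, 0.002]
ft_force: [-1.3, -3.8, 21.0]
width: 0.0642
```

>>> apply_moves(
  increments=[
    {"grip":67,"xyz":[0,-4,2.3],"rotation":[0,0,0]},
    {"grip":67,"xyz":[0,-11,2.3],"rotation":[0,0,0]},
    {"grip":67,"xyz":[0,-18,2.3],"rotation":[0,0,0]},
    {"grip":67,"xyz":[0,-25,2.3],"rotation":[0,0,0]},
    {"grip":67,"xyz":[0,-27,2.3],"rotation":[0,0,0]},
  ],
)

```text
time: 15.32
ee_pos: [0.5578, 0.1181, 0.044]
eef_rot: [-0.686, 0.728, -0.004, 0.004]
ft_force: [0.1, -2.7, 17.8]
width: 0.0642
```

```bash
python3 - <<'E'
from h import *
delta([.59,.119,.055],-93.3)
c=cam('wrist'); cv2.imwrite('pics/w10.png',c['img']); measure(c,{'thin':((.549,.119),.012)})
c=cam('side'); measure(c,{'thin':((.547,.119),.012)})
E
```

```text
t 15.32 pos [0.5578 0.1181 0.044 ] F [ 0.1 -2.7 17.8] w 0.0642
 xyz mm [ -2.8 -32.2 -10.7] rot deg [-0.58  0.01 -0.12]
line x=0.5472+0.0555*(y-.04) yaw -3.17 n=1467 std 0.0014 y 0.004..0.210; z med 0.0125
thin n=5749 cen 0.5503 0.1183 zax 0.0238 len 0.0651 yaw -3.35 rms 0.0007 | off line -1.2 mm, yaw rel -0.18
line x=0.5447+0.0589*(y-.04) yaw -3.37 n=98 std 0.0022 y -0.120..0.210; z med 0.0107
thin n=281 cen 0.5480 0.1208 zax 0.0219 len 0.0877 yaw -3.21 rms 0.0021 | off line -1.5 mm, yaw rel 0.16
```

View pics/w10.png

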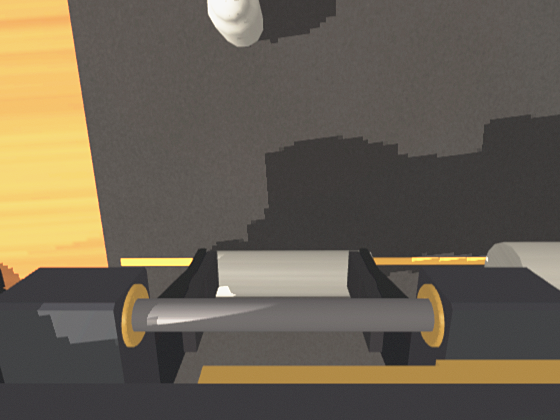

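>>> apply_moves(
  increments=[
    {"grip":67,"xyz":[0,-0.5,2],"rotation":[0,0,0]},
    {"grip":67,"xyz":[0,-1,2],"rotation":[0,0,0]},
    {"grip":67,"xyz":[0,-1,1.5],"rotation":[0,0,0]},
  ],
)

```text
time: 15.8
ee_pos: [0.5609, 0.1179, 0.0441]
eef_rot: [-0.685, 0.728, -0.005, 0.005]
ft_force: [1.4, -1.5, 10.0]
width: 0.0641
```

```bash
python3 - <<'E'
from h import *
delta([.59,.119,.055],-93.3)
c=cam('wrist'); measure(c,{'thin':((.549,.119),.012)})
c=cam('side'); measure(c,{'thin':((.547,.119),.012)})
E
```

```text
t 15.8 pos [0.5609 0.1179 0.0441] F [ 1.4 -1.5 10. ] w 0.0641
 xyz mm [ -2.9 -29.2 -10.5] rot deg [-0.82  0.02 -0.15]
line x=0.5475+0.0546*(y-.04) yaw -3.13 n=1130 std 0.0015 y 0.004..0.210; z med 0.0124
thin n=5691 cen 0.5519 0.1182 zax 0.0238 len 0.0655 yaw -3.33 rms 0.0007 | off line 0.1 mm, yaw rel -0.20
line x=0.5440+0.0602*(y-.04) yaw -3.45 n=84 std 0.0020 y -0.118..0.210; z med 0.0105
thin n=294 cen 0.5495 0.1200 zax 0.0221 len 0.0890 yaw -3.28 rms 0.0022 | off line 0.7 mm, yaw rel 0.17
```

>>> apply_moves(
  increments=[
    {"grip":67,"xyz":[0,0,-12],"rotation":[0,0,0]},
    {"grip":67,"xyz":[0,0,-40],"rotation":[0,0,0]},
    {"grip":67,"xyz":[0,0,-100],"rotation":[0,0,0]},
    {"grip":67,"xyz":[50,40,-160],"rotation":[0,0,0]},
    {"grip":67,"xyz":[75,60,-220],"rotation":[0,0,0]},
  ],
)

```text
time: 16.52
ee_pos: [0.5032, 0.0579, 0.2395]
eef_rot: [-0.686, 0.728, -0.005, 0.005]
ft_force: [0.8, -2.3, 0.8]
width: 0.0642
```

>>> apply_moves(
  increments=[
    {"grip":67,"xyz":[0,0,-40],"rotation":[0,0,0]},
    {"grip":67,"xyz":[0,0,-40],"rotation":[0,0,0]},
    {"grip":67,"xyz":[0,0,-40],"rotation":[0,0,0]},
    {"grip":67,"xyz":[0,0,-40],"rotation":[0,0,0]},
    {"grip":67,"xyz":[0,0,-40],"rotation":[0,0,0]},
  ],
)

```text
time: 17.15
ee_pos: [0.5023, 0.0582, 0.2785]
eef_rot: [-0.686, 0.728, -0.004, 0.004]
ft_force: [-0.3, -0.1, 0.4]
width: 0.0641
```

```bash
python3 - <<'E'
from h import *
delta([.492,.1189,.060],-91.2)
g={'thick':((.543,-.041),.018),'thin':((.552,.119),.012)}
for k in range(2):
  for n in ('wrist','side','scene'):
    c=cam(n); cv2.imwrite(f'pics/f_{n}{k}.png',c['img']); print(n); measure(c,g)
    if n=='scene' and k==0:
        c0=np.load('/tmp/scene0.npy',allow_pickle=True).item()
        P,_=cloud(c);P0,_=cloud(c0)
        for uv in [(325,196),(293,257),(358,310),(384,293),(415,284),(229,164)]:
            u,v=uv; print(uv,np.abs(c['img'][v-10:v+10,u-10:u+10].astype(int)-c0['img'][v-10:v+10,u-10:u+10]).mean().round(1),end=' ')
        print()
E
```

```text
t 17.15 pos [0.5023 0.0582 0.2785] F [-0.3 -0.1  0.4] w 0.0641
 xyz mm [-59.9  16.3 218.4] rot deg [-0.64  0.03 -2.21]
wrist
line x=0.5472+0.0563*(y-.04) yaw -3.22 n=596 std 0.0017 y -0.119..0.210; z med 0.0123
thick n=2837 cen 0.5422 -0.0394 zax 0.0297 len 0.0890 yaw -3.35 rms 0.0014 | off line -0.6 mm, yaw rel -0.12
thin n=1808 cen 0.5517 0.1167 zax 0.0238 len 0.0891 yaw -3.24 rms 0.0007 | off line 0.1 mm, yaw rel -0.02
side
line x=0.5442+0.0596*(y-.04) yaw -3.41 n=103 std 0.0023 y -0.117..0.210; z med 0.0108
thick n=412 cen 0.5391 -0.0360 zax 0.0276 len 0.0914 yaw -2.72 rms 0.0029 | off line -0.5 mm, yaw rel 0.70
thin n=334 cen 0.5488 0.1202 zax 0.0220 len 0.0899 yaw -3.11 rms 0.0020 | off line -0.2 mm, yaw rel 0.30
scene
line x=0.5470+0.0538*(y-.04) yaw -3.08 n=66 std 0.0023 y -0.119..0.208; z med 0.0131
thick n=261 cen 0.5425 -0.0404 zax 0.0305 len 0.0918 yaw -3.38 rms 0.0035 | off line -0.2 mm, yaw rel -0.30
thin n=208 cen 0.5517 0.1158 zax 0.0247 len 0.0912 yaw -3.44 rms 0.0024 | off line 0.6 mm, yaw rel -0.36
(325, 196) 4.0 (293, 257) 3.3 (358, 310) 4.9 (384, 293) 4.9 (415, 2
[... 236 characters left out ...]
5 cen 0.5517 0.1167 zax 0.0238 len 0.0890 yaw -3.21 rms 0.0007 | off line 0.3 mm, yaw rel -0.00
side
line x=0.5442+0.0596*(y-.04) yaw -3.41 n=102 std 0.0023 y -0.117..0.210; z med 0.0103
thick n=414 cen 0.5392 -0.0366 zax 0.0276 len 0.0901 yaw -2.73 rms 0.0031 | off line -0.5 mm, yaw rel 0.68
thin n=336 cen 0.5490 0.1201 zax 0.0219 len 0.0900 yaw -3.15 rms 0.0021 | off line 0.1 mm, yaw rel 0.26
scene
line x=0.5469+0.0539*(y-.04) yaw -3.08 n=65 std 0.0023 y -0.119..0.208; z med 0.0132
thick n=260 cen 0.5429 -0.0407 zax 0.0307 len 0.0921 yaw -3.19 rms 0.0034 | off line 0.3 mm, yaw rel -0.11
thin n=208 cen 0.5518 0.1152 zax 0.0247 len 0.0922 yaw -3.41 rms 0.0023 | off line 0.8 mm, yaw rel -0.33
```

View pics/f_wrist0.png

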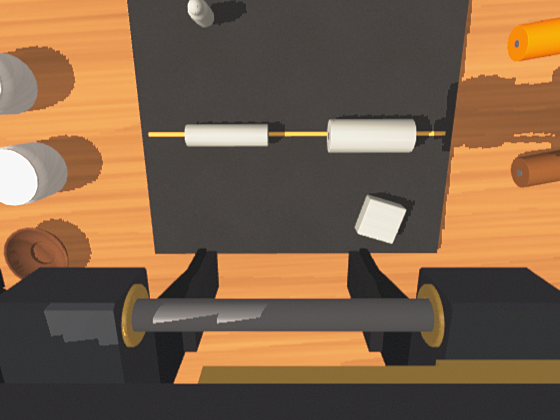

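View pics/f_side0.png

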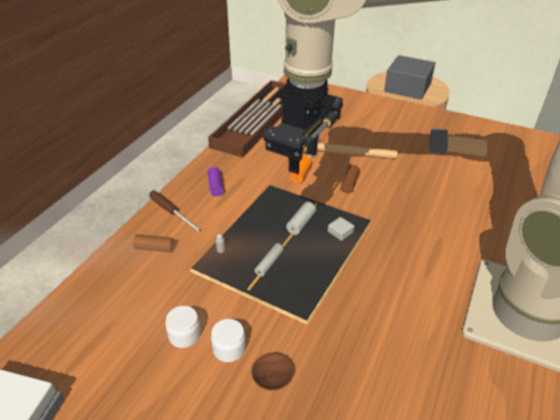

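Both bars lie on the line (thin at (226,135), thick at (371,136) in the wrist view). The block (380,219), the punch and the tins are where they were. The higher difference at the hammer is the arm's shadow. Everything is still and the robot is clear, so I'm handing in.

```bash
python3 -c "
from bench import r
print(r.close_job())"
```

```text
the job is handed in; nothing more can be done
None
```

Both bars are on the brass line, lying still, and the job is handed in at about 17.5 s of the 58 s. I rolled each one there with two fingertips drawn over its top, in several short strokes with no gripping or lifting.

| Bar | Final offset from line (wrist, side and scene cameras) | Yaw relative to line |
|---|---|---|
| Thick bar | -0.6 to +0.3 mm | -0.3° to +0.7° |
| Thin bar | -0.2 to +0.8 mm | -0.4° to +0.3° |

- **Still:** two rounds of measurements a fraction of a second apart agreed to within 0.5 mm. The arm was raised clear of everything at hand-in.
- **Rolling:** on the strokes I checked, the bar moved about half as far as the fingertips, as it should. The one exception is yaw. To straighten the bars I turned them while they rolled, so their ends slipped by a few millimetres, mostly the thick bar. It overshot to +5.3° on the second stroke and I corrected that on the third.
- **Forces:** the highest wrist force I read was about 22 N, well under the 120 N limit.
- **Other objects:** the block, punch, tins and dish looked unmoved in the before-and-after pictures. The hammer's spot showed a larger picture difference, which I put down to the arm's shadow; it looks to be in the same place in the side view.
- **Disagreement:** the side camera read about 3 mm different from the other two in absolute position, but all three agreed on where the bars sit relative to the line.

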